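# Pack the glaze jars and lock the carrier with a linchpin

### The job

Pack the glaze jars for the road: stand every jar that is on the bench upright in the wooden carrier, one to a pocket, then slide the green bolt fully home across their lids into its keeper. Lock the bolt by pushing the linchpin through the keeper until its head is up against the cheek, then swing the pin's sprung ring over until it snaps down in front of the pin's end. Leave the bowl, the mug and the vase where they are.

Things in the scene. Friction and masses are not known exactly. Their poses are not given: they have to be found in the camera images.
- carrier: Wooden carrier fixed to the bench, a box 123 x 123 mm and 45 mm high with 2 x 2 open pockets (each 54 x 54 mm, floor 5 mm above the bench, walls 5 mm). Origin: centre of the box's underside; z up; its -x side faces the robot. On its -y end stands the steel keeper (centred at y -77 mm), on its +y end two guide staples (y 100 to 132 mm, 59 mm wide in x, 92 mm high) hold the green bolt.
- keeper_hole (a point): Centre of the mouth of the 13 mm round pin hole in the keeper's near cheek: carrier point (-12, -77, 104) mm. The pin goes in along the carrier's +x. The keeper is two upright steel cheek plates, 28 mm wide in y, 90 to 118 mm above the bench, at carrier x -12 to -7 and 7 to 12 mm, with the hole through both.
- ledge (a point): Middle of the top of the ledge that carries the pin's head: carrier point (-25, -77, 90) mm. It is 28 mm wide in y and runs from the near cheek out to x = -38 mm.
- pocket0 (a point): Centre of a pocket's floor (carrier x -29.5, y -29.5, z 5 mm).
- pocket1 (a point): Centre of a pocket's floor (carrier x -29.5, y +29.5, z 5 mm).
- pocket2 (a point): Centre of a pocket's floor (carrier x +29.5, y -29.5, z 5 mm).
- pocket3 (a point): Centre of a pocket's floor (carrier x +29.5, y +29.5, z 5 mm).
- bolt (a joint): Green sliding bolt, a flat bar 44 x 252 x 8 mm, underside 77 mm above the bench; in m: 0 = fully back (pockets open from above), 0.164 = fully home. It slides along the carrier's -y, drags with 2 N and stays where left. An upright lug on its leading end (8 x 24 mm, top 117 mm up; carrier y +87 back, -77 home) has a hole 13 high x 16 long that meets the keeper's holes only when home.
- bolt_knob (a point): Centre of the top of the bolt's black upright knob (18 mm diameter, 34 mm tall, standing on the bar, top 119 mm above the bench). The knob stands 230 mm towards +y of the lug's centre.
- linchpin: Loose steel linchpin, 155 g with ring. Head: block 24 (x) x 22 (y) x 24 mm (z). Origin: centre of the head's underside, z up as it stands on the bench. Its shaft (10 mm diameter, 36 mm long, last 5 mm tapered) sticks out level along the pin's own +x from the head's front face (x = 12 mm), axis 12 mm above the origin. The head's weight keeps it level. Hold it by the head's sides (22 mm).
- pin_tip (a point): Centre of the shaft's end: (48, 0, 12) mm in the linchpin's frame.
- ring (a joint): The pin's wire ring, a bail 44 mm wide (wire 4 mm), hinged behind the head at (-13.5, 0, 26) mm about the pin's y axis; in rad. 0 = open, pointing back and 30 degrees up; 1.05 = upright; 2.757 = locked, pointing ahead, 8 degrees down, red bar in front of the shaft's end. An over-centre spring (0.12 N m at the stops, none upright) drives it to the nearer stop: past 1.15 it snaps shut.
- ring_bar (a point): Centre of the ring's red grip bar (9 mm diameter, 30 mm long, across the pin), 71 mm from the ring's hinge.
- jar0: Loose glaze jar, white with a blue band and lid: body 46 mm diameter, 48 mm high, lid 34 mm diameter and 18 mm high on top; 66 mm tall in all, 100 to 200 g. Origin: centre of its underside. It may be absent.
- jar1: Loose glaze jar, white with a terracotta brown band and lid: body 46 mm diameter, 48 mm high, lid 34 mm diameter and 18 mm high on top; 66 mm tall in all, 100 to 200 g. Origin: centre of its underside. It may be absent.
- jar2: Loose glaze jar, white with a green band and lid: body 46 mm diameter, 48 mm high, lid 34 mm diameter and 18 mm high on top; 66 mm tall in all, 100 to 200 g. Origin: centre of its underside. It may be absent.
- jar3: Loose glaze jar, white with a yellow band and lid: body 46 mm diameter, 48 mm high, lid 34 mm diameter and 18 mm high on top; 66 mm tall in all, 100 to 200 g. Origin: centre of its underside. It may be absent.
- bowl: White bowl, 140 mm across, 50 mm high. Bystander: leave alone. Origin: centre of its underside.
- mug: White mug, 76 mm across, 90 mm high. Bystander: leave alone. Origin: centre of its underside.
- vase: Brown vase, 84 mm across, 100 mm high. Bystander: leave alone. Origin: centre of its underside.
Mind the look-alikes: they are no part of the job. What is shaped like the jar0 but pink is not meant.

How it is judged:
On the way, in this order (a step that is already met when the one before it is completed fails the run):
1. every jar stands upright in a pocket of the carrier (x of jar0 in the frame of carrier between -0.06 and 0.06 m and y of jar0 in the frame of carrier between -0.06 and 0.06 m and z of jar0 in the frame of carrier between 0 and 0.009 m and angle between each of jar0, jar1, jar2, jar3's own z axis and vertical below 0.1 rad and x of jar1 in the frame of carrier between -0.06 and 0.06 m and y of jar1 in the frame of carrier between -0.06 and 0.06 m and z of jar1 in the frame of carrier between 0 and 0.009 m and x of jar2 in the frame of carrier between -0.06 and 0.06 m and y of jar2 in the frame of carrier between -0.06 and 0.06 m and z of jar2 in the frame of carrier between 0 and 0.009 m and x of jar3 in the frame of carrier between -0.06 and 0.06 m and y of jar3 in the frame of carrier between -0.06 and 0.06 m and z of jar3 in the frame of carrier between 0 and 0.009 m), for 0.2 s.
2. the bolt is fully home in its keeper (all of step 1 and value of joint bolt above 0.16 m), for 0.2 s.
3. the linchpin is through the keeper and the bolt, its head against the cheek (value of joint bolt above 0.16 m and x of linchpin in the frame of carrier between -0.03 and -0.02 m and y of linchpin in the frame of carrier between -0.083 and -0.071 m and z of linchpin in the frame of carrier between 0.086 and 0.098 m and angle between the x axis of linchpin and the x axis of carrier, either way round below 0.2 rad and distance between pin_tip and keeper_hole below 0.045 m and x of pin_tip in the frame of carrier above 0.017 m), for 0.2 s.
4. the ring has snapped down in front of the pin's end (all of step 3 and value of joint ring above 2.6 rad), for 0.2 s.
At the end, for the whole second after the job is handed in: Every jar stands upright (within 0.1 rad) on the floor of a pocket (within 4 mm); the bolt is within 4 mm of home; the linchpin is through both cheeks with its head within 6 mm of the near cheek; the ring is within 0.15 rad of its locked stop; all at rest (all of step 1 and all of step 4 and linear speed of linchpin below 0.02 m/s); the robot touches nothing.
It fails at once if the bowl, mug or vase is moved more than 25 mm or tipped (distance of any of bowl, mug, vase from where it was at the start of the episode above 0.025 m or angle between any of bowl, mug, vase's own z axis and vertical above 0.3 rad).
Of jar0, jar1, jar2, jar3 only 2 to 4 are there at a start; the rules pass over those that are not, and their reading is None.
At some moment in a run one of jar0, jar1, jar2, jar3 may be knocked a few centimetres aside while the robot is not near it.
It also fails if it takes over 210 s, if anything falls off the work surface, if the arm or the gripper's body presses on something with over 40 N, if the wrist force passes 120 N, or if a joint passes its speed limit or range.

### The arm

A 7-joint arm with a two-finger parallel gripper is mounted at the origin on the work surface. World frame = base frame: x ahead of the robot, y to its left, z up, the work surface at z = 0. Lengths are in m, angles in rad, forces in N, time in s.
With the tool pointing down it reaches from about 0.425 to 0.95 m from the base axis. Payload 4.7 kg.
Tool frame: the origin (TCP) lies on the centre line of the jaws, within the pads' length; the fingertips stand robot.nose_length ahead of it and the grasp point (between the pads) lies 8 mm behind it (robot.nose_length is the distance from the TCP to the fingertips, in m); z points along the fingers, y is the line along which they close (so a half turn about z gives the same grasp; the last joint's range is limited). The gripper opens to 85 mm and grips with 20 to 120 N. Pads are 22 mm wide; open, the fingers measure 114 mm over their backs; the gripper's body (76 mm by 85 mm) begins 54 mm behind the grasp point. The pads swing forward as they close: fully open they stand 13 mm farther back than shut.
Start: joints at [-1.262, 0.469, -0.049, 1.532, 0.024, 1.141, -0.082], TCP at [0.224, 0.637, 0.242] pointing down, gripper open.
Joint ranges: [-2.59, 2.59], [-0.33, 1.99], [-1.39, 1.29], [0.1, 2.45], [-1.04, 4.18], [0.21, 1.99], [-2.66, 2.66]. Speed limits (rad/s): [2.57, 2.57, 3.14, 3.14, 3.14, 3.14, 3.14].

### API

Orientations are given as [roll, pitch, yaw] about the fixed x, y, z axes, in that order (R = Rz(yaw) Ry(pitch) Rx(roll)).
In Python, from plant import robot gives the robot as it stands. Calls block until the motion is done:
- robot.goto(position, orientation): joint-space move of the TCP to a pose.
- robot.move_straight(position, vel=0.15, attitude=None, contact_N=None): straight line of the TCP; attitude=None keeps the orientation; vel is the mean speed in m/s. With contact_N (N) it stops when the force on the tool has changed by that much, and returns True; else False.
- robot.move_joints(angles): joint-space move.
- robot.grip(opening, strength=None): opening from 0.0 (shut) to 1.0 (fully open); strength is the grip in N (None keeps the last); returns when the fingers have stopped.
- robot.sleep(seconds).
- robot.inverse_kinematics(position, orientation): joint angles nearest the present ones, or None.
- robot.sense(): the state.
- robot.grab_frame(name): name is "scene" or "top"; returns a dict with "image" (384x512x3 uint8, red, green, blue), "range_z" (384x512 float32, m along the optical axis (not along the pixel's ray), 0 where there is no reading), "fx", "fy", "cx", "cy" (pixels), "dist_coeffs" ([k1, k2, p1, p2, k3] as OpenCV has them; the pictures are not rectified), "R" (3x3) and "t" (3): a world point X has camera coordinates R X + t. Camera axes: x right, y down, z forward; pixel columns grow to the right and rows downward; lengths in m; the calibration is good to about 2 mm. A picture is of the moment at which its call begins.
A pose or a line that the arm cannot do raises robot.IKError and nothing moves.
- robot.close_job(): hands the job in; it is judged then, once.
The state is a dict: "t": time; "joint_pos": joint angles; "joint_velocities": joint speeds; "effort": joint torques, N m; "tcp_pos": TCP position; "tcp_rot": TCP orientation; "wrist_force": force on the tool from outside, world axes, zero at the start; "torque": the same for the moment, N m; "opening": opening from 0.0 (shut) to 1.0 (fully open); "gripper_force": force on a finger pad.
Only numpy, scipy, OpenCV 4.12 (cv2) and the standard library are available. Lean on these libraries where they do the work, as an engineer would, in place of code of your own. Each camera call takes 0.05 s, during which the arm holds its last target. There are 200 camera calls.

## Working session

There is one attempt and no reset: what is moved stays moved. The work goes in short steps, each a Python script; the robot and the scene stay as the last script left them, time stands still between calls to the robot, and variables do not carry over. Pictures are saved under pics/ and viewed, at most 14 in all, crops included, and the job is handed in when it is done.

```bash
ls; mkdir -p pics
python3 - <<'E'
from plant import robot
import cv2,numpy as np
print(robot.nose_length, robot.sense()['t'])
for n in ("scene","top"):
    f=robot.grab_frame(n); cv2.imwrite(f"pics/{n}0.png",f["image"][:,:,::-1]); 
    print(n,f["fx"],f["fy"],f["cx"],f["cy"],f["dist_coeffs"],np.round(f["R"],3).tolist(),f["t"])
E
```

```text
pics
0.011 0.0
scene 455.58695722119285 455.58695722119285 246.42723421556258 197.98640787048464 [-0.04638604  0.          0.          0.          0.        ] [[0.577, 0.817, -0.014], [0.6, -0.435, -0.671], [-0.554, 0.379, -0.741]] [-0.37076409 -0.22975138  1.70123153]
top 428.89157776674205 428.89157776674205 256.72782880061294 189.20518850187588 [-0.08170631  0.          0.          0.          0.        ] [[-0.11, -0.994, -0.002], [-0.971, 0.108, -0.213], [0.212, -0.021, -0.977]] [0.11011504 0.52829375 1.10806002]
```

View pics/scene0.png

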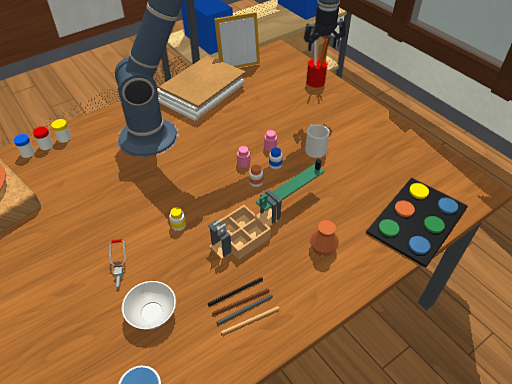

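View pics/top0.png

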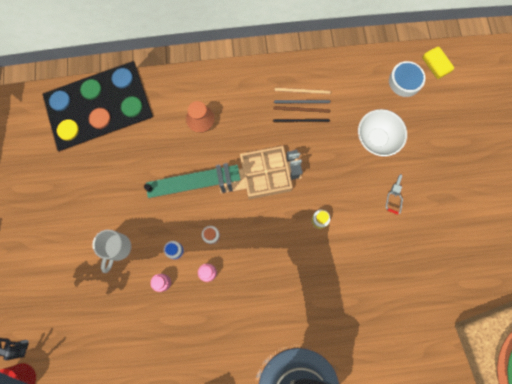

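The scene view shows the candidates. Lids: yellow at scene (177,218) / top (321,218), blue at (276,157) / (173,250), brown at (256,175) / (210,234). There is no green-banded jar. Look-alikes are the pink jars at scene (243,157) and (270,140), and the background paint pots at (22,145), (42,138) and (60,130). The linchpin is at scene (118,265) / top (396,192), and the carrier at scene (243,230) / top (266,172). I choose yellow, blue and brown, and check them in a close crop.

```bash
cat > h.py <<'E'
from plant import robot
import cv2,numpy as np
def cloud(n):
    f=robot.grab_frame(n); K=np.array([[f["fx"],0,f["cx"]],[0,f["fy"],f["cy"]],[0,0,1]])
    v,u=np.mgrid[0:384,0:512]
    p=cv2.undistortPoints(np.stack([u,v],-1).reshape(-1,1,2).astype(float),K,np.array(f["dist_coeffs"])).reshape(384,512,2)
    z=f["range_z"].astype(float); c=np.dstack([p[...,0]*z,p[...,1]*z,z])
    W=(c-np.array(f["t"]))@np.array(f["R"]); W[z==0]=np.nan
    f["W"]=W; f["hsv"]=cv2.cvtColor(f["image"],cv2.COLOR_RGB2HSV); f["K"]=K
    return f
def project(f,P):
    return cv2.projectPoints(np.atleast_2d(P).astype(float),cv2.Rodrigues(np.array(f["R"]))[0],np.array(f["t"]),f["K"],np.array(f["dist_coeffs"]))[0].reshape(-1,2)
E
python3 - <<'E'
from h import *
np.set_printoptions(precision=4,suppress=True)
S,T=cloud("scene"),cloud("top")
pts={"yel":((177,212),(321,218)),"blue":((276,152),(173,250)),"brn":((256,170),(210,234)),"pink1":((243,152),(207,272)),"pink2":((270,135),(160,283)),
"knob":((318,165),(150,187)),"pinhead":((118,268),(399,182)),"redbar":((117,241),(393,211)),"pots":((22,140),(0,0)),"mug":((317,130),(111,245)),"bowl":((148,305),(383,133)),"vase":((325,230),(199,110))}
for k,(a,b) in pts.items(): print(k,S["hsv"][a[1],a[0]],S["W"][a[1],a[0]],T["hsv"][b[1],b[0]],T["W"][b[1],b[0]])
# carrier: steel/green/wood z-profile
np.savez("f0.npz",S=S["W"],T=T["W"],Sh=S["hsv"],Th=T["hsv"])
i=S["image"]; a=cv2.resize(i[120:270,90:340],None,fx=3.2,fy=3.2,interpolation=cv2.INTER_CUBIC)
cv2.imwrite("pics/cropS.png",a[:,:,::-1])
i=T["image"]; a=cv2.resize(i[130:300,140:420],None,fx=2.85,fy=2.85,interpolation=cv2.INTER_CUBIC)
cv2.imwrite("pics/cropT.png",a[:,:,::-1])
E
```

```text
yel [ 28 255 252] [ 0.4472 -0.1143  0.0695] [ 29 200 245] [ 0.438  -0.1097  0.0686]
blue [108 233 154] [0.4095 0.2878 0.0682] [109 193 164] [0.3972 0.2879 0.0659]
brn [ 10 180 150] [0.4421 0.1809 0.0708] [  9 148 158] [0.4287 0.1872 0.0658]
pink1 [171 116 241] [0.3434 0.1985 0.0674] [165  78 245] [0.331  0.2043 0.0622]
pink2 [168 103 255] [0.3258 0.3261 0.0667] [164  73 245] [0.3156 0.3283 0.0649]
knob [98 57 18] [0.569  0.3296 0.1077] [72 35 36] [0.5604 0.3262 0.1183]
pinhead [ 70  11 202] [ 0.4918 -0.3383  0.0212] [ 33  13 179] [ 0.5226 -0.356   0.0136]
redbar [  0 255 138] [ 0.4402 -0.3065  0.0677] [  2 199 217] [ 0.4353 -0.3066  0.0645]
pots [107 247 230] [-0.1678 -0.3979  0.0708] [ 40  18 211] [ 1.5162  1.004  -0.2718]
mug [ 20  12 133] [0.402  0.4771 0.0669] [ 40  13 183] [0.435  0.4721 0.0053]
bowl [ 25   6 251] [ 0.6364 -0.3204  0.0042] [ 40   3 242] [ 0.6761 -0.3393  0.0041]
vase [ 10 179 227] [0.7731 0.1773 0.1019] [ 10 152 223] [0.7651 0.1843 0.1021]
```

View pics/cropS.png

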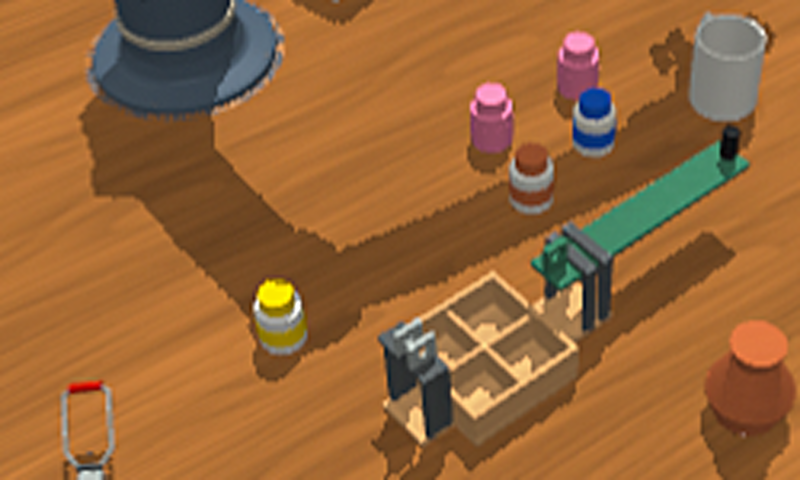

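View pics/cropT.png

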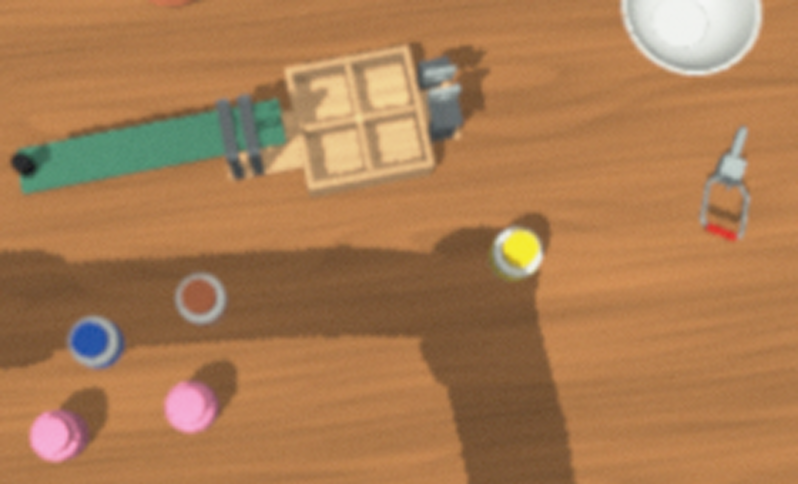

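The crops confirm it: the yellow, brown and blue jars have white bodies and coloured bands, and the two pink ones are pink all over. The linchpin lies level, its red bar towards the robot. Now I fit the carrier, pin and jars from both views.

```bash
cat >> h.py <<'E'
HUE={"yel":(22,35),"blue":(100,118),"brn":(2,16)}
def lids(frames,near=None):
    """lid-top centre per colour and view, height band 0.055-0.085"""
    out={}
    for k,(a,b) in HUE.items():
        for n,f in frames.items():
            W,h=f["W"],f["hsv"]
            m=(h[...,0]>=a)&(h[...,0]<=b)&(h[...,1]>120)&(W[...,2]>.058)&(W[...,2]<.09)&(W[...,0]>.3)&(W[...,0]<.75)&(abs(W[...,1])<.45)
            nc,L,st,_=cv2.connectedComponentsWithStats(m.astype(np.uint8))
            for i in range(1,nc):
                if st[i,4]<25: continue
                P=W[L==i]; zt=np.percentile(P[:,2],80); Q=P[abs(P[:,2]-zt)<.004]
                c,s,_=cv2.minAreaRect((Q[:,:2]*1000).astype(np.float32)); 
                out.setdefault(k,[]).append((n,np.round([c[0]/1000,c[1]/1000,zt],4),np.round(s,0),len(Q)))
    return out
E
python3 - <<'E'
from h import *
np.set_printoptions(precision=4,suppress=True)
fr={"S":cloud("scene"),"T":cloud("top")}
for k,v in lids(fr).items():
    for r in v: print(k,*r)
for n,f in fr.items():
    W,h=f["W"],f["hsv"]; x,y,z=W[...,0],W[...,1],W[...,2]
    box=(abs(x-.6)<.13)
    def rect(m,name):
        P=(W[m][:,:2]*1000).astype(np.float32); nc,L,st,_=cv2.connectedComponentsWithStats(m.astype(np.uint8))
        i=1+st[1:,4].argmax(); P=(W[L==i][:,:2]*1000).astype(np.float32); print(n,name,len(P),cv2.minAreaRect(P),"z",np.median(W[L==i][:,2]))
    wood=(h[...,0]>8)&(h[...,0]<22)
    rect(box&(abs(y)<.15)&wood&(z>.038)&(z<.052),"rim")
    g=(h[...,0]>65)&(h[...,0]<90)&(h[...,1]>80)&(z>.07)
    rect(box&g&(z<.094),"bolt")
    k=box&(y<.0)&(z>.112)&(z<.125)&(h[...,1]<120); 
    print(n,"keeper",k.sum(),W[k].mean(0),np.ptp(W[k][:,:2],axis=0))
    kn=box&(y>.28)&(z>.112)&(z<.125); print(n,"knob",kn.sum(),W[kn].mean(0),np.ptp(W[kn][:,:2],axis=0))
    pb=(abs(x-.49)<.1)&(abs(y+.335)<.09)
    red=pb&((h[...,0]<6)|(h[...,0]>174))&(h[...,1]>150)&(z>.05); print(n,"red",red.sum(),W[red].mean(0))
    gr=pb&(h[...,1]<60)&(z>.006)
    P=W[gr]; np.save(f"pin{n}.npy",P)
    hd=P[(P[:,2]>.02)&(P[:,2]<.027)]; sh=P[P[:,2]<.019]
    print(n,"head",len(hd),np.median(hd,0),np.ptp(hd,axis=0),"low",len(sh),sh.mean(0))
    vv,uu=np.where(gr); i=f["image"]
    r=(155,215,372,422) if n=="T" else (230,295,90,145)
    cv2.imwrite(f"pics/pin{n}.png",cv2.resize(i[r[0]:r[1],r[2]:r[3]],None,fx=8,fy=8,interpolation=cv2.INTER_CUBIC)[:,:,::-1])
a,b=[cv2.imread(f"pics/pin{n}.png") for n in "ST"]; H=max(a.shape[0],b.shape[0])
cv2.imwrite("pics/pinST.png",np.hstack([cv2.copyMakeBorder(q,0,H-q.shape[0],0,0,0) for q in (a,b)]))
c=cv2.resize(fr["T"]["image"][135:205,135:315],None,fx=4.4,fy=4.4,interpolation=cv2.INTER_CUBIC); cv2.imwrite("pics/carT.png",c[:,:,::-1])
E
```

```text
yel S [ 0.4406 -0.1149  0.0701] [31. 32.] 63
yel T [ 0.4407 -0.1131  0.0677] [26. 31.] 100
blue S [0.4014 0.2919 0.0673] [31. 34.] 53
blue T [0.4002 0.2926 0.069 ] [27. 27.] 86
brn S [0.4288 0.1885 0.0699] [29. 35.] 56
brn T [0.7451 0.1911 0.0746] [31.  9.] 25
brn T [ 0.4354 -0.3054  0.0674] [30.  6.] 21
brn T [0.43   0.1895 0.068 ] [26. 24.] 78
S rim 443 ((588.4400634765625, 19.935760498046875), (126.68382263183594, 127.15423583984375), 4.167166709899902) z 0.04377982622779429
S bolt 570 ((570.2691040039062, 248.02508544921875), (45.01750946044922, 193.29339599609375), 4.715634346008301) z 0.08648649868385698
S keeper 59 [ 0.5944 -0.0566  0.1178] [0.0283 0.0302]
S knob 184 [0.5728 1.0807 0.1183] [0.2071 0.8968]
S red 25 [ 0.4354 -0.3079  0.0657]
S head 52 [ 0.5043 -0.3414  0.0236] [0.0533 0.0339 0.0068] low 41 [ 0.5209 -0.3515  0.0154]
T rim 458 ((589.3299560546875, 20.27786636352539), (124.71476745605469, 125.33106231689453), 4.695038318634033) z 0.04425098141877456
T bolt 975 ((570.381591796875, 247.519775390625), (40.99717712402344, 187.78387451171875), 5.151594638824463) z 0.08565465469350593
T keeper 55 [ 0.5947 -0.055   0.1179] [0.0259 0.0272]
T knob 40 [0.562  0.334  0.1185] [0.0156 0.0162]
T red 25 [ 0.4356 -0.3051  0.0659]
T head 59 [ 0.5028 -0.3424  0.0243] [0.0607 0.0386 0.0065] low 34 [ 0.526  -0.3521  0.0147]
```

Both views agree. The carrier origin is about (0.588, 0.0205) with yaw 0.084. Lid tops are at 68–70 mm (expected 66), the bolt top at 86, and the keeper and knob at 118. The pin is at about (0.503, -0.341) with yaw -27°. Starting on the jars, re-detecting each one before its grasp.

```bash
cat >> h.py <<'E'
CY=0.084; CO=np.array([.5885,.0205])
def car(x,y,z):
    c,s=np.cos(CY),np.sin(CY); return np.array([CO[0]+c*x-s*y,CO[1]+s*x+c*y,z])
def down(yaw): return [np.pi,0,yaw]
def jarpos(k):
    r=[v[1] for v in lids({"S":cloud("scene"),"T":cloud("top")}).get(k,[]) if np.hypot(*v[1][:2])<.62 and v[3]>35]
    r=np.array(r); print(k,r.tolist()); assert len(r)==2 and np.ptp(r[:,:2],axis=0).max()<.006
    return r.mean(0)
YJ=CY-np.pi/2
def pack(k,px,py):
    j=jarpos(k); up=[j[0],j[1],.2]
    robot.goto(up,down(YJ)); robot.grip(.66,30)
    j2=jarpos(k) if False else j
    c=robot.move_straight([j[0],j[1],.059],vel=.12,contact_N=12); print("descend contact",c,robot.sense()["tcp_pos"])
    robot.grip(0.0,35); s=robot.sense(); print("grip",s["opening"]*85,s["gripper_force"])
    robot.move_straight([j[0],j[1],.205],vel=.15)
    robot.goto(car(px,py,.205),down(YJ))
    robot.move_straight(car(px,py,.085),vel=.15)
    c=robot.move_straight(car(px,py,.0625),vel=.03,contact_N=6); s=robot.sense(); print("place contact",c,s["tcp_pos"],s["opening"]*85)
    robot.grip(.53); robot.move_straight(car(px,py,.205),vel=.2); print("t",robot.sense()["t"])
E
python3 - <<'E'
from h import *
np.set_printoptions(precision=4,suppress=True)
s=robot.sense(); print(s["tcp_rot"])
for y in (YJ,YJ+np.pi):
    for p in ([.4,.292,.2],[.4,.292,.06],[.4407,-.114,.2],car(29.5e-3,.0295,.2)): 
        q=robot.inverse_kinematics(p,down(y)); print(y,None if q is None else np.round(q,2))
q=robot.inverse_kinematics([.4,.292,.06],down(YJ))
if q is not None: pack("blue",.0295,.0295)
E
```

```text
[-3.141  -0.      2.8038]
-1.4867963267948965 [-0.46  0.24 -0.3   1.99  0.09  0.93  2.42]
-1.4867963267948965 [-0.43  0.46 -0.35  2.1   0.26  0.63  2.26]
-1.4867963267948965 [-0.79  0.27  1.13  2.12 -0.3   0.93 -2.54]
-1.4867963267948965 [-0.89  0.65  1.11  1.77 -0.63  1.14 -2.63]
1.6547963267948966 [-0.97  0.22  0.3   2.01 -0.08  0.92 -0.55]
1.6547963267948966 [-0.92  0.44  0.25  2.13 -0.19  0.6  -0.45]
1.6547963267948966 [-0.58  0.19  0.85  2.12 -0.19  0.9   0.46]
1.6547963267948966 [-0.54  0.45  0.53  1.75 -0.26  1.02  0.17]
blue [[0.4027, 0.2911, 0.0672], [0.4004, 0.2941, 0.0682]]
descend contact False [0.402  0.293  0.0596]
grip 32.0739488065269 34.51366424560547
place contact True [0.6151 0.0523 0.0648] 32.44899095438692
t 9.6833
```

```bash
sed -i 's|^YJ=.*|YJ=CY+np.pi/2|' h.py
python3 - <<'E'
from h import *
pack("brn",-.0295,.0295)
pack("yel",-.0295,-.0295)
robot.goto([.45,.35,.30],down(YJ)); 
T=cloud("top"); S=cloud("scene")
for k,v in lids({"S":S,"T":T}).items():
    for r in v: print(k,*r)
a=cv2.resize(T["image"][130:230,130:330],None,fx=4,fy=4,interpolation=cv2.INTER_CUBIC); cv2.imwrite("pics/packed.png",a[:,:,::-1])
for n,f in (("S",S),("T",T)):
    W,h=f["W"],f["hsv"]; x,y,z=W[...,0],W[...,1],W[...,2]
    kn=(abs(x-.565)<.03)&(abs(y-.33)<.03)&(z>.112)&(z<.125); print("knob",kn.sum(),W[kn].mean(0),np.ptp(W[kn][:,:2],axis=0))
E
```

```text
brn [[0.4312, 0.1882, 0.0683]]Traceback (most recent call last):
  File "<stdin>", line 2, in <module>
  File "h.py", line 38, in pack
    j=jarpos(k); up=[j[0],j[1],.2]
  File "h.py", line 34, in jarpos
    r=np.array(r); print(k,r.tolist()); assert len(r)==2 and np.ptp(r[:,:2],axis=0).max()<.006
                                               ^^^^^^^^^^^^^^^^^^^^^^^^^^^^^^^^^^^^^^^^^^^^^^^
AssertionError
```

The arm blocks one view, so I'll clear it to the start pose before looking.

```bash
cat >> h.py <<'E'
def clear(): robot.move_joints([-1.262,0.469,-0.049,1.532,0.024,1.141,-0.082])
E
python3 - <<'E'
from h import *
clear(); pack("brn",-.0295,.0295)
clear(); pack("yel",-.0295,-.0295)
clear()
T=cloud("top"); S=cloud("scene")
for k,v in lids({"S":S,"T":T}).items():
    for r in v: print(k,*r)
a=cv2.resize(T["image"][130:230,130:330],None,fx=4,fy=4,interpolation=cv2.INTER_CUBIC); cv2.imwrite("pics/packed.png",a[:,:,::-1])
for n,f in (("S",S),("T",T)):
    W,h=f["W"],f["hsv"]; x,y,z=W[...,0],W[...,1],W[...,2]
    kn=(abs(x-.565)<.03)&(abs(y-.33)<.03)&(z>.112)&(z<.125); print("knob",kn.sum(),W[kn].mean(0),np.ptp(W[kn][:,:2],axis=0))
E
```

```text
brn [[0.43, 0.1877, 0.0698], [0.4302, 0.1895, 0.0676]]
descend contact False [0.43059491 0.18879934 0.05957036]
grip 32.57583966065944 34.41851198673248
place contact True [0.55631594 0.04738498 0.0647662 ] 32.516685968453224
t 20.75
yel [[0.44, -0.1155, 0.0698], [0.4403, -0.1131, 0.0685]]
descend contact False [ 0.44063636 -0.11446146  0.05951661]
grip 32.469724446359564 34.351075887680054
place contact True [ 0.56126026 -0.0113481   0.0647234 ] 32.57412412241527
t 32.4833
yel S [ 0.5608 -0.0136  0.0748] [30. 29.] 65
yel T [ 0.5606 -0.0101  0.0732] [29. 31.] 97
blue S [0.6149 0.0517 0.0736] [30. 35.] 80
blue T [0.6132 0.0527 0.0732] [27. 29.] 88
brn S [0.5602 0.0508 0.0741] [30. 35.] 78
brn T [0.7453 0.1935 0.0742] [ 9. 31.] 25
brn T [0.561  0.0515 0.073 ] [26. 27.] 77
brn T [ 0.4357 -0.3051  0.0665] [29.  8.] 30
knob 24 [0.56532255 0.33200932 0.11783574] [0.01652585 0.01993167]
knob 38 [0.56196729 0.33365273 0.11928069] [0.01582327 0.01627655]
```

View pics/packed.png

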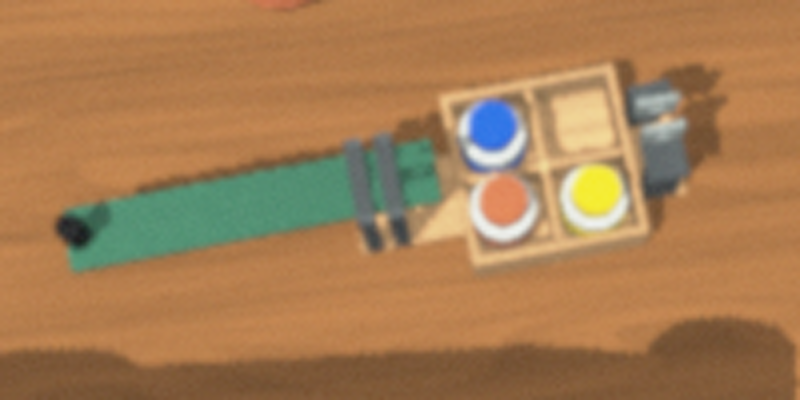

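All three stand in pockets, blue at (490,130), brown at (505,205) and yellow at (598,190), with lid tops at 73 mm (floor +5, as expected). Next I push the bolt home with closed fingers from behind the knob.

Run:
```python
from h import *
np.set_printoptions(precision=4,suppress=True)
robot.grip(0,40)
robot.goto(car(0,.352,.2),down(YJ)); robot.move_straight(car(0,.352,.107),vel=.15)
print(robot.move_straight(car(0,.195,.107),vel=.08,contact_N=18),robot.sense()["tcp_pos"])
c=robot.move_straight(car(0,.158,.107),vel=.03,contact_N=18); s=robot.sense()
p=s["tcp_pos"]-np.append(CO,0); print(c,"carrier y",-np.sin(CY)*p[0]+np.cos(CY)*p[1],s["wrist_force"])
robot.move_straight(car(0,.21,.107),vel=.15); robot.move_straight(car(0,.21,.25),vel=.2)
clear(); print(robot.sense()["t"])
S,T=cloud("scene"),cloud("top")
for n,f in (("S",S),("T",T)):
    W,h=f["W"],f["hsv"]; x,y,z=W[...,0],W[...,1],W[...,2]
    kn=(abs(x-.575)<.03)&(y>.12)&(y<.25)&(z>.112)&(z<.125); print(n,"knob",W[kn].mean(0),np.ptp(W[kn][:,:2],axis=0))
    b=(abs(x-.59)<.04)&(abs(y+.056)<.04)
    g=b&(z>.108)&(z<.13); st=g&(h[...,1]<70); gr=g&(h[...,0]>60)&(h[...,0]<95)&(h[...,1]>70)
    print(n,"keeper",W[st].mean(0),"lug",gr.sum(),W[gr].mean(0) if gr.any() else 0)
    u,v=project(f,car(-.012,-.077,.104))[0]; u,v=int(u),int(v); print("hole px",u,v)
    a=cv2.resize(f["image"][v-25:v+25,u-25:u+25],None,fx=8,fy=8,interpolation=cv2.INTER_CUBIC)
    cv2.imwrite(f"pics/k{n}.png",a[:,:,::-1])
cv2.imwrite("pics/keep.png",np.hstack([cv2.imread(f"pics/k{n}.png") for n in "ST"]))
```

```text
False [0.5722 0.2148 0.1069]
True carrier y 0.17170196693770687 [0.5078 1.3756 0.7113]
44.2833
S knob [0.5778 0.1708 0.1189] [0.0194 0.0165]
S keeper [ 0.5966 -0.0586  0.1169] lug 27 [ 0.5954 -0.0577  0.1181]
hole px 216 224
T knob [0.5755 0.174  0.1193] [0.0165 0.0163]
T keeper [ 0.5947 -0.0553  0.1164] lug 22 [ 0.5957 -0.0534  0.1172]
hole px 295 164
```

View pics/keep.png

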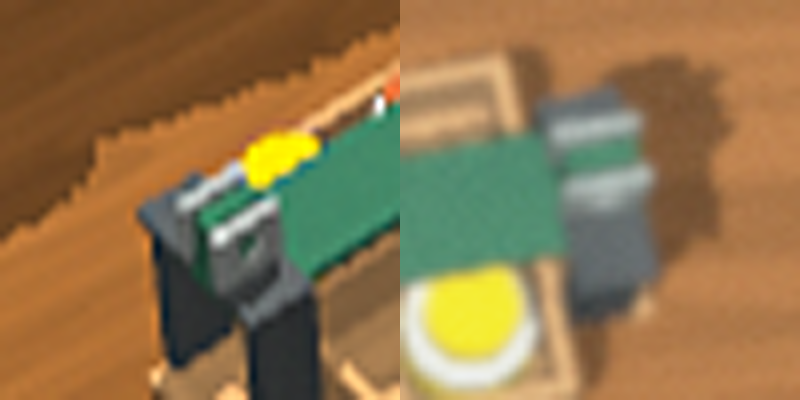

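The lug sits between the two steel cheeks: the scene crop shows it at (230,215), with the hole near (248,243), and the top crop at (600,150). The push ended on a hard stop, so the bolt is home. Now I refine the pin pose.

Run:
```python
from h import *
from scipy.spatial import cKDTree
from scipy.optimize import minimize
np.set_printoptions(precision=4,suppress=True)
# surface samples of the pin model (head, shaft, ring open)
g=np.linspace
def box(cx,cy,cz,a,b,c):
    q=np.random.default_rng(0).uniform(-.5,.5,(3000,3)); k=np.arange(3000)%3; q[np.arange(3000),k]=np.sign(q[np.arange(3000),k])*.5
    return q*[a,b,c]+[cx,cy,cz]
def cyl(p,q,r,n=1500):
    R=np.random.default_rng(1); t=R.uniform(0,1,n)[:,None]; a=R.uniform(0,2*np.pi,n); p,q=np.array(p),np.array(q); d=(q-p)/np.linalg.norm(q-p)
    u=np.cross(d,[.3,.5,.8]); u/=np.linalg.norm(u); v=np.cross(d,u); return p+t*(q-p)+r*(np.cos(a)[:,None]*u+np.sin(a)[:,None]*v)
b=np.array([-13.5-61.5,0,26+35.5])
M=np.vstack([box(0,0,12,24,22,24),cyl((12,0,12),(48,0,12),5),cyl(b-[0,15,0],b+[0,15,0],4.5)])/1000
t=cKDTree(M)
for n in("scene","top"):
    f=cloud(n); W,h=f["W"],f["hsv"]; x,y,z=W[...,0],W[...,1],W[...,2]
    m=(abs(x-.49)<.1)&(abs(y+.335)<.08)&(z>.006)&((h[...,1]<60)|(((h[...,0]<6)|(h[...,0]>174))&(h[...,1]>150)&(z>.05)))
    P=W[m]
    def cost(v,full=False):
        c,s=np.cos(v[2]),np.sin(v[2]); q=P-[v[0],v[1],v[3]]; q=np.c_[c*q[:,0]+s*q[:,1],-s*q[:,0]+c*q[:,1],q[:,2]]
        d=t.query(q)[0]; return np.minimum(d,.005).sum()*1000/len(P)
    r=minimize(cost,[.5022,-.3408,-.475,0],method="Nelder-Mead",options=dict(initial_simplex=np.array([.5022,-.3408,-.475,0])+np.vstack([np.zeros(4),np.diag([.006,.006,.08,.004])]))); print(n,len(P),r.x,r.fun)
for yaw in(-.475,-.475+np.pi):
    print(yaw,[np.round(robot.inverse_kinematics([.5022,-.3408,z],down(yaw)),2) for z in(.2,.02)])
for yaw in (CY,CY+np.pi): print(yaw,np.round(robot.inverse_kinematics(car(-.06,-.077,.11),down(yaw)),2))
```

```text
scene 206 [ 0.4999 -0.3414 -0.4854  0.0025] 2.5746587551069577
top 190 [ 0.4993 -0.3401 -0.531   0.0027] 2.4241781390891544
-0.475 [array([-0.12,  0.53,  0.92,  1.79, -0.48,  1.06, -1.07]), array([-0.09,  0.83,  0.91,  1.91, -0.88,  0.86, -0.76])]
2.666592653589793 [array([-0.21,  0.62,  1.1 ,  1.79, -0.61,  1.12,  2.19]), array([ 0.15,  0.69,  0.53,  1.89, -0.52,  0.7 ,  2.08])]
0.084 [-0.6   0.54  0.86  2.02 -0.55  0.83 -0.92]
3.225592653589793 [-0.27  0.43  0.4   2.   -0.23  0.76  1.92]
```

Run:
```python
from h import *
from scipy.spatial import cKDTree
from scipy.optimize import minimize
np.set_printoptions(precision=4,suppress=True)
def box(cx,cy,cz,a,b,c):
    q=np.random.default_rng(0).uniform(-.5,.5,(3000,3)); k=np.arange(3000)%3; q[np.arange(3000),k]=np.sign(q[np.arange(3000),k])*.5
    return q*[a,b,c]+[cx,cy,cz]
def cyl(p,q,r,n=1500):
    R=np.random.default_rng(1); t=R.uniform(0,1,n)[:,None]; a=R.uniform(0,2*np.pi,n); p,q=np.array(p),np.array(q); d=(q-p)/np.linalg.norm(q-p)
    u=np.cross(d,[.3,.5,.8]); u/=np.linalg.norm(u); v=np.cross(d,u); return p+t*(q-p)+r*(np.cos(a)[:,None]*u+np.sin(a)[:,None]*v)
b=np.array([-75,0,61.5]); e=np.array([-13.5,0,26])
wires=[cyl(e+[0,s*20,0],b+[0,s*20,0],2) for s in(-1,1)]+[cyl(e-[0,20,0],e+[0,20,0],2)]
M=np.vstack([box(0,0,12,24,22,24),cyl((12,0,12),(48,0,12),5),cyl(b-[0,15,0],b+[0,15,0],4.5)]+wires)/1000
t=cKDTree(M); frames=[cloud("scene"),cloud("top")]; ims=[]
for n,f in zip(("scene","top"),frames):
    W,h=f["W"],f["hsv"]; x,y,z=W[...,0],W[...,1],W[...,2]
    m=(abs(x-.49)<.1)&(abs(y+.335)<.08)&(z>.006)&((h[...,1]<60)|(((h[...,0]<6)|(h[...,0]>174))&(h[...,1]>150)&(z>.05)))
    P=W[m]
    def tf(v): 
        c,s=np.cos(v[2]),np.sin(v[2]); q=P-[v[0],v[1],v[3]]; return np.c_[c*q[:,0]+s*q[:,1],-s*q[:,0]+c*q[:,1],q[:,2]]
    cost=lambda v: np.minimum(t.query(tf(v))[0],.005).sum()*1000/len(P)
    x0=np.array([.5022,-.3408,-.49,0.001])
    r=minimize(cost,x0,method="Nelder-Mead",options=dict(initial_simplex=x0+np.vstack([np.zeros(4),np.diag([.006,.006,.08,.004])]))); print(n,r.x,r.fun)
    # overlay of model at the candidate pose
    v=np.array([.501,-.3415,-.5]); c,s=np.cos(v[2]),np.sin(v[2])
    pts=np.array([[12,-11,24],[12,11,24],[-12,11,24],[-12,-11,24],[48,0,12],[12,0,17],[-75,-15,61.5],[-75,15,61.5]])/1000
    w=np.c_[v[0]+c*pts[:,0]-s*pts[:,1],v[1]+s*pts[:,0]+c*pts[:,1],pts[:,2]]
    uv=project(f,w); o=uv.mean(0).astype(int); k=9
    a=cv2.resize(f["image"][o[1]-28:o[1]+28,o[0]-22:o[0]+22],None,fx=k,fy=k,interpolation=cv2.INTER_CUBIC)[:,:,::-1].copy()
    for p in uv: cv2.circle(a,tuple(int(q) for q in ((p-o+[22,28]+.5)*k)),3,(0,255,0),-1)
    ims.append(a)
cv2.imwrite("pics/pinfit.png",np.hstack(ims))
```

```text
scene [ 0.5014 -0.3418 -0.4846  0.0019] 1.6614734376385214
top [ 0.501  -0.3405 -0.4864  0.0016] 1.436126093858757
```

View pics/pinfit.png

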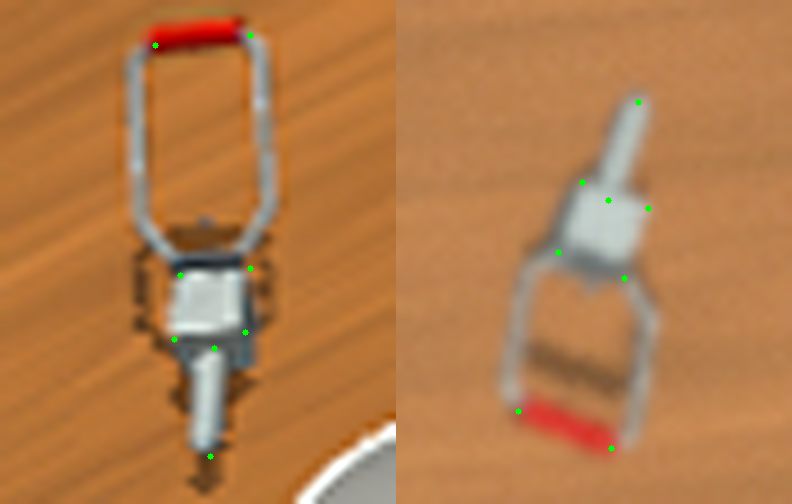

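The model overlay fits both views within about 1 px, and the two fits agree on (0.5012, -0.3411), yaw -0.485. The ring is narrow at its hinge, so the fingers clear it. Now I grasp the pin by its head and bring it in front of the keeper.

Run:
```python
from h import *
np.set_printoptions(precision=4,suppress=True)
Y=-.485; g=np.array([.5012,-.3411])+.0015*np.array([np.cos(Y),np.sin(Y)])
robot.goto([*g,.2],down(Y)); robot.grip(.5,40)
print(robot.move_straight([*g,.015],vel=.1,contact_N=8),robot.sense()["tcp_pos"])
robot.grip(0,70); s=robot.sense(); print("open mm",s["opening"]*85,s["gripper_force"],s["tcp_pos"])
robot.move_straight([*g,.2],vel=.12); print(robot.sense()["opening"]*85)
robot.goto(car(-.115,-.077,.2),down(CY)); robot.move_straight(car(-.085,-.077,.107),vel=.1)
s=robot.sense(); print(s["t"],s["tcp_pos"],s["opening"]*85)
ims=[]
for n in("scene","top"):
    f=cloud(n); W,h=f["W"],f["hsv"]; 
    q=W-np.append(CO,0); c,sn=np.cos(CY),np.sin(CY); x=c*q[...,0]+sn*q[...,1]; y=-sn*q[...,0]+c*q[...,1]; z=W[...,2]
    sh=(x>-.068)&(x<-.03)&(abs(y+.077)<.012)&(z>.094)&(z<.125)
    ch=(abs(x)<.016)&(abs(y+.077)<.02)&(z>.113)&(z<.125)
    print(n,"shaft",sh.sum(), "x",np.percentile(x[sh],[2,50,98]),"y",np.percentile(y[sh],[5,50,95]),"ztop",np.percentile(z[sh],[50,95]),
      "cheek x",np.percentile(x[ch],[2,98]),"y",np.percentile(y[ch],[2,50,98]))
    u,v=project(f,car(-.04,-.077,.104))[0].astype(int)
    ims.append(cv2.resize(f["image"][v-30:v+30,u-28:u+28],None,fx=7,fy=7,interpolation=cv2.INTER_CUBIC)[:,:,::-1])
cv2.imwrite("pics/pre.png",np.hstack(ims))
```

```text
False [ 0.5028 -0.342   0.0155]
open mm 20.420106660668118 69.22593712806702 [ 0.5028 -0.3422  0.0156]
20.56029515338458
54.825 [ 0.5105 -0.0635  0.1075] 20.099506120006385
scene shaft 32 x [-0.0657 -0.0519 -0.0329] y [-0.0798 -0.0765 -0.0725] ztop [0.1095 0.1136] cheek x [-0.013   0.0124] y [-0.0908 -0.0782 -0.0646]Traceback (most recent call last):
  File "<stdin>", line 16, in <module>
    return _quantile_unchecked(
        a, q, axis, out, overwrite_input, method, keepdims, weights)
    return _ureduce(a,
                    func=_quantile_ureduce_func,
    ...<5 lines>...
                    overwrite_input=overwrite_input,
                    method=method)
    r = func(a, **kwargs)
    result = _quantile(arr,
                       quantiles=q,
    ...<2 lines>...
                       out=out,
                       weights=wgt)
    slices_having_nans = np.isnan(arr[-1, ...])
                                  ~~~^^^^^^^^^
IndexError: index -1 is out of bounds for axis 0 with size 0
```

The pin is held (20.5 mm in the jaws). In the scene view its shaft lies about 1 mm towards +y of the cheek centre, and the bolt's stop point suggests the same. I'll aim at y -78 and insert with a contact guard, searching around if it hits the face.

Run:
```python
from h import *
np.set_printoptions(precision=4,suppress=True)
def loc():
    p=robot.sense()["tcp_pos"]-np.append(CO,0); c,s=np.cos(CY),np.sin(CY); return np.array([c*p[0]+s*p[1],-s*p[0]+c*p[1],p[2]])
print(robot.sense()["tcp_rot"])
Z=.1075; ok=False
for dy,dz in [(0,0),(-.0015,0),(.0015,0),(0,.0015),(0,-.0012),(-.0025,0),(.0025,0),(-.0015,.0015),(.0015,.0015)]:
    y=-.078+dy; robot.move_straight(car(-.064,y,Z+dz),vel=.08)
    c=robot.move_straight(car(-.046,y,Z+dz),vel=.02,contact_N=6); l=loc(); print(dy,dz,c,l,robot.sense()["wrist_force"])
    if l[0]>-.052: ok=True; break
if ok:
    c=robot.move_straight(car(-.0215,y,Z+dz),vel=.02,contact_N=12); print(c,loc(),robot.sense()["wrist_force"],robot.sense()["opening"]*85)
print(robot.sense()["t"])
f=robot.grab_frame("scene"); cv2.imwrite("pics/ins.png",cv2.resize(f["image"][180:260,165:275],None,fx=7,fy=7,interpolation=cv2.INTER_CUBIC)[:,:,::-1])
```

```text
[-3.1414 -0.0013  0.0839]
0 0 False [-0.0462 -0.078   0.1075] [ 0.7655 -0.1203 -1.5969]
False [-0.0228 -0.078   0.1073] [-5.174   0.5012  1.9716] 20.33202725624869
57.7667
```

View pics/ins.png

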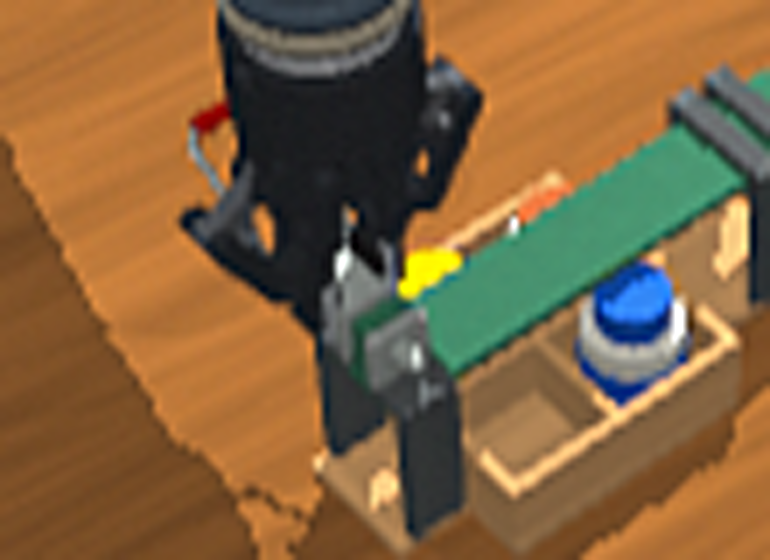

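The tip shows beyond the far cheek at (417,355), and the arm feels the head against the near cheek (-5 N). I'll release, back off and check.

Run:
```python
from h import *
np.set_printoptions(precision=4,suppress=True)
p=robot.sense()["tcp_pos"]; robot.grip(.42); robot.move_straight([p[0],p[1],.28],vel=.12)
robot.grip(0,40); robot.goto(car(-.2,.1,.3),down(CY)); clear()
c,sn=np.cos(CY),np.sin(CY)
for n in("scene","top"):
    f=cloud(n); W,h=f["W"],f["hsv"]; q=W-np.append(CO,0); x=c*q[...,0]+sn*q[...,1]; y=-sn*q[...,0]+c*q[...,1]; z=W[...,2]
    L=np.dstack([x,y,z]); b=(x>-.14)&(x<.05)&(abs(y+.077)<.05)
    red=b&((h[...,0]<6)|(h[...,0]>174))&(h[...,1]>150)&(z>.11); print(n,"red",red.sum(),L[red].mean(0),np.ptp(L[red],axis=0))
    hd=b&(x<-.014)&(x>-.036)&(abs(y+.077)<.014)&(z>.1)&(z<.125); print("head",hd.sum(),np.median(L[hd],0),np.percentile(x[hd],[3,97]))
    if n=="scene": cv2.imwrite("pics/ins2.png",cv2.resize(f["image"][190:260,170:270],None,fx=7,fy=7,interpolation=cv2.INTER_CUBIC)[:,:,::-1])
print(robot.sense()["t"])
```

```text
scene red 23 [-0.0994 -0.0802  0.1546] [0.0079 0.0265 0.0085]
head 59 [-0.0263 -0.0803  0.1157] [-0.0354 -0.016 ]
top red 31 [-0.1    -0.0775  0.1543] [0.008  0.0261 0.0084]
head 70 [-0.0242 -0.0752  0.1149] [-0.0352 -0.0151]
63.25
```

View pics/ins2.png

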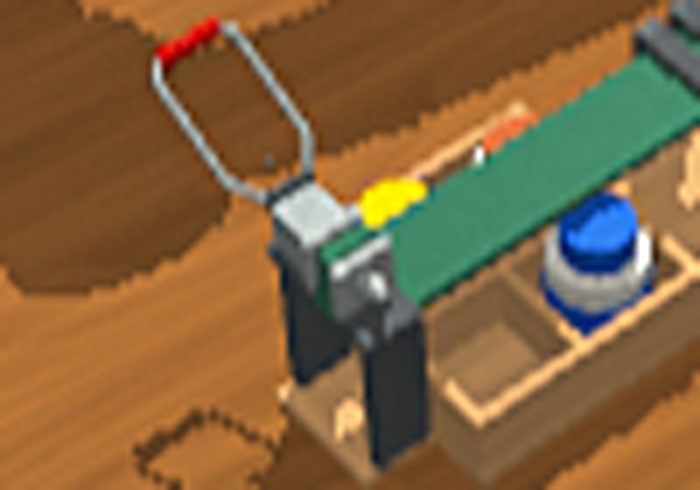

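The pin is seated: head against the cheek at (310,215), tip through at (378,285), ring open with its bar at (188,42). I measure the bar at carrier (-99.7, -79, 152), as predicted. Now I swing the ring with closed fingers along its arc.

Run:
```python
from h import *
np.set_printoptions(precision=4,suppress=True)
H=np.array([-.0375,.1165])
robot.goto(car(-.15,-.078,.22),down(CY)); robot.move_straight(car(-.135,-.078,.154),vel=.12)
for d in (30,45,60,75,90,100,112):
    t=np.radians(d); b=H+.071*np.array([-np.cos(t),np.sin(min(t,np.pi/2))])
    c=robot.move_straight(car(b[0]-.0155,-.078,b[1]),vel=.05,contact_N=20); print(d,c,robot.sense()["wrist_force"])
    if c: break
robot.move_straight(car(-.045,-.078,.28),vel=.15); clear()
c,sn=np.cos(CY),np.sin(CY)
for n in("scene","top"):
    f=cloud(n); W,h=f["W"],f["hsv"]; q=W-np.append(CO,0); x=c*q[...,0]+sn*q[...,1]; y=-sn*q[...,0]+c*q[...,1]; z=W[...,2]
    L=np.dstack([x,y,z]); b=(x>-.14)&(x<.06)&(abs(y+.077)<.05)
    red=b&((h[...,0]<6)|(h[...,0]>174))&(h[...,1]>150)&(z>.08); print(n,"red",red.sum(),L[red].mean(0))
    hd=b&(x<-.014)&(x>-.036)&(abs(y+.077)<.014)&(z>.1)&(z<.13); print("head",np.median(L[hd],0),np.percentile(x[hd],[3,97]))
    if n=="scene": cv2.imwrite("pics/ring.png",cv2.resize(f["image"][180:260,170:290],None,fx=6,fy=6,interpolation=cv2.INTER_CUBIC)[:,:,::-1])
    for k,v in lids({n:f}).items():
        for r in v: print(k,*r)
print(robot.sense()["t"])
```

```text
30 False [-4.8967 -0.5885  3.5954]
45 False [-8.7945  0.1252  5.1645]
60 False [-2.6376  0.0683  0.8134]
75 False [-0.8029 -0.8867  0.132 ]
90 False [-0.3239 -0.5478 -0.6333]
100 False [ 0.0159  0.325  -0.3245]
112 False [-0.5209 -0.0375 -0.1178]
scene red 32 [ 0.033  -0.078   0.1106]
head [-0.0285 -0.079   0.1153] [-0.0358 -0.0152]
yel scene [ 0.5524 -0.0066  0.0752] [14. 22.] 21
blue scene [0.6168 0.0518 0.0737] [28. 30.] 66
brn scene [0.5493 0.0501 0.0783] [ 9. 25.] 8
top red 30 [ 0.0327 -0.0767  0.1115]
head [-0.025  -0.0753  0.1146] [-0.035  -0.0147]
yel top [ 0.5584 -0.0111  0.0733] [26. 31.] 86
blue top [0.6209 0.0534 0.0734] [16. 28.] 50
brn top [0.746  0.1906 0.0754] [31.  7.] 29
brn top [0.5567 0.051  0.0726] [20. 27.] 64
73.65
```

View pics/ring.png

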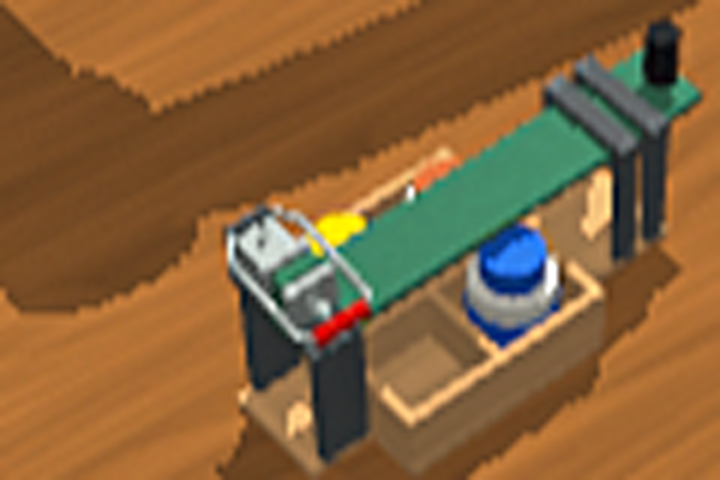

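The ring is down, with its red bar at (342,322) in front of the pin's end. Measured at carrier (33, -77, 111), that matches the locked position. The pin and jars are in place and the arm is clear, so I hand it in.

```bash
python3 -c "
from plant import robot
print(robot.close_job())"
```

```text
the job is handed in; nothing more can be done
None
```

The job is handed in: the three jars on the bench (blue, brown and yellow) are in the carrier, the bolt is home, the linchpin is through the keeper and the ring is snapped shut, all confirmed by camera about 74 s into the 210 s limit; no verdict came back.

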